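Sweep loose bottle caps into a crumb pan

ROBOT

A 6-joint arm with a two-finger parallel gripper is mounted at the origin on a cart in front of the work surface, level with it; the furniture and walls round the work are solid. World frame = base frame: x ahead of the robot, y to its left, z up, the work surface at z = 0. Lengths are in mm, angles in rad, forces in N, time in s.
With the tool pointing down it reaches from about 300 to 775 mm from the base axis. Payload 14.6 kg.
Tool frame: the origin (TCP) lies at the very end of the fingers, on their centre line; the grasp point (between the pads) lies 19 mm behind it (r.hold_point_z is the distance from the TCP to the grasp point, in mm); z points along the fingers, y is the line along which they close (so a half turn about z gives the same grasp; the last joint's range is limited). The gripper opens to 94 mm and grips with 3 to 60 N. Pads are 16 mm wide; open, the fingers measure 119 mm over their backs; the gripper's body (75 mm by 177 mm) begins 78 mm behind the grasp point.
Start: joints at [-1.201, 0.3, 1.521, -0, 1.321, -0.067], TCP at [232.665, -498.353, 205.446] pointing down, gripper open.
Joint ranges: [-3.03, 3.03], [-0.79, 2.21], [0.23, 2.52], [-1.04, 4.18], [0, 3.07], [-2.55, 2.55]. Speed limits (rad/s): [2.22, 2.22, 2.57, 3.14, 3.14, 3.14].

INTERFACE

Orientations are given as a unit quaternion [w, x, y, z].
In Python, from station import r gives the robot as it stands.
- The arm moves only by the tool play_rows, never from a script. Its argument "steps" is a list of rows, each an object of numbers: "fingers": the gripper command: -1 is shut, 1 is fully open, values between are in proportion; "tx", "ty", "tz": the shift along the world's x, y, z in units of 30 mm (1.0 is 30 mm); "roll": the turn about the world's z in units of 6 degrees (1.0 is 6 degrees). A call has 1 to 10 rows; each row shifts and turns the commanded pose from where the row before left it; what a row does not reach is not made up. A row lasts 1/8 s, in which the tool goes at most 62.5 mm and 10.7 degrees, less where a joint would pass 70% of its speed; a pose out of reach is approached as far as the arm can. A call is refused whole if a number of a shift passes 1 or a number of a turn 1, either way. A call with a gripper value outside its range is refused whole. The fingers move at their own pace and stop on an object; "force" is the grip in N (left out, the last holds). Time passes only in rows, so rows that do not move let the fingers close. It gives the time, the measured TCP pose, the force, the opening and the grip force at its end, in the units of the state.
- r.read_state(): the state, without advancing time (a new reading comes with each control period).
- r.capture(name): name is "scene" or "top" or "wrist"; returns a dict with "image" (384x512x3 uint8, red, green, blue), "depth" (384x512 float32, mm along the optical axis (not along the pixel's ray), 0 where there is no reading), "fx", "fy", "cx", "cy" (pixels), "rvec" (rotation vector, rad) and "tvec" (3), from world to camera coordinates, as OpenCV has them; the wrist camera has in their place "tool_from_camera" (4x4, takes a point from camera to tool coordinates, whose origin is the TCP and whose axes are the flange's). Camera axes: x right, y down, z forward; pixel columns grow to the right and rows downward; lengths in mm; the calibration is good to about 2 mm. A picture is of the moment at which its call begins: read the wrist's pose just before it.
- r.hand_in(): hands the job in; it is judged then, once.
Trained networks look in the newest picture that a camera, given by its name, has taken for a name from the list of things; names that differ only in an ending like _2 or _b are one class to them, and where a whole thing is asked for, a point or a joint stands for the part that bears it (a point fixed in the world has none). Each returns a list of dicts, best first, with "score" (0 to 1); they miss things now and then, are a little off and sometimes report something else, mostly with a low value. They report only what shows in the picture. A call takes as long as a camera call.
- r.outline_of(query, camera): "pixels" (384x512 bool, what is visible of it) and "pixel" ([column, row] in pixels, amid what is visible of it).
The state is a dict: "t": time; "joint_pos": joint angles; "dq": joint speeds; "joint_efforts": joint torques, N m; "tcp_pos": TCP position; "eef_rot": TCP orientation; "force": force on the tool from outside, world axes, zero at the start; "wrist_torque": the same for the moment, N m; "opening": opening from 0.0 (shut) to 1.0 (fully open); "gripper_force": force on a finger pad.
Only numpy, scipy, OpenCV 4.12 (cv2) and the standard library are available. Lean on these libraries where they do the work, as an engineer would, in place of code of your own. Each camera call takes 0.05 s, during which the arm holds its last target. There are 200 camera calls.

TASK

Clear up the three loose bottle caps: with the fingers, sweep them along the worktop and over the sloping lip of the steel crumb pan until all three lie flat and wholly inside it. Push them only, do not pick any up, and leave everything else standing where it is.

Things in the scene. Friction and masses are not known exactly. Their poses are not given: they have to be found in the camera images.
- pan: fixed steel pan. Origin on the worktop under its middle; x points from its open end (mouth) to the back wall (the way to sweep), y across, z up. In its frame: front edge of the mouth at x = -0.091, flush with the worktop; lip rises to the 3 mm high flat floor at x = -0.063; inside, back wall x = 0.088, side walls y = +-0.108 from x = -0.065 back; walls 35 mm high; wire handle behind, to x = 0.155
- cap_a: loose black plastic screw cap lying open side down, a ribbed disc 38 mm across, 16 mm high, 20 g; slides, does not roll. Origin at the centre of its underside; its yaw means nothing. Starts on the worktop 5 to 16 cm before the pan's mouth, with a clear way to it
- cap_b: loose black plastic screw cap lying open side down, a ribbed disc 38 mm across, 16 mm high, 20 g; slides, does not roll. Origin at the centre of its underside; its yaw means nothing. Starts on the worktop 5 to 16 cm before the pan's mouth, with a clear way to it
- cap_c: loose black plastic screw cap lying open side down, a ribbed disc 38 mm across, 16 mm high, 20 g; slides, does not roll. Origin at the centre of its underside; its yaw means nothing. Starts on the worktop 5 to 16 cm before the pan's mouth, with a clear way to it
- shot_glass: small clear shot glass standing upright, 48 mm across and 61 mm high, origin at the centre of its foot, z up; bystander, loose
- garlic: garlic bulb, about 60 mm across and 58 mm high, origin under its middle; bystander, loose
- salt_shaker: salt shaker standing upright, 44 mm across and 90 mm high, origin at the centre of its foot; bystander, loose
- mug: mug standing upright, 78 mm across (116 mm with the handle), 101 mm high, origin at the centre of its foot; bystander at the left, loose
- tin: small food tin standing upright, 57 mm across and 72 mm high, origin at the centre of its foot; bystander, loose
- lime: yellow citrus fruit, 75x58x59 mm, lying on the chopping board at the right, origin under its middle; bystander, loose

How it is judged (in metres and radians):
At the end, for the whole second after the job is handed in: Each of the three caps lies at rest and flat (within 0.2 rad, open side down) on the pan's floor or lip, wholly behind the front edge of the mouth (cap origin at pan x > -0.068) and between the walls; no bystander has moved more than 30 mm (x of cap_a in the frame of pan between -0.068 and 0.085 m and y of cap_a in the frame of pan between -0.1 and 0.1 m and height (world z) of each of cap_a, cap_b, cap_c below 0.012 m and angle between each of cap_a, cap_b, cap_c's own z axis and vertical below 0.2 rad and linear speed of each of cap_a, cap_b, cap_c below 0.02 m/s and x of cap_b in the frame of pan between -0.068 and 0.085 m and y of cap_b in the frame of pan between -0.1 and 0.1 m and x of cap_c in the frame of pan between -0.068 and 0.085 m and y of cap_c in the frame of pan between -0.1 and 0.1 m and distance of each of shot_glass, garlic, salt_shaker, mug, tin, lime from where it was at the start of the episode below 0.03 m); the robot touches nothing.
It fails at once if a cap is lifted more than 25 mm off the worktop (height (world z) of any of cap_a, cap_b, cap_c above 0.025 m).
It fails at once if a bystander is shifted more than 30 mm (distance of any of shot_glass, garlic, salt_shaker, mug, tin, lime from where it was at the start of the episode above 0.03 m).
It fails at once if a bystander is tipped over (angle between any of shot_glass, garlic, salt_shaker, mug, tin, lime's own z axis and vertical above 0.5 rad).
It also fails if it takes over 72 s, if anything falls off the work surface, if the arm or the gripper's body presses on something with over 40 N, if the wrist force passes 120 N, or if a joint passes its speed limit or range.

## Working session

There is one attempt and no reset: what is moved stays moved. The work goes in short steps, Python scripts to look and compute and a tool call to move; the robot and the scene stay as the last step left them, time stands still between calls to the robot, and variables do not carry over. Pictures are saved under pics/ and viewed, at most 10 in all, crops included, and the job is handed in when it is done.

Besides the shell and the picture viewer there is one more tool, called after "Request:" by a JSON object that holds its "fn" and its "kwargs". play_rows: Moves the arm, as the interface text tells. Its arguments: {"type":"object","properties":{"steps":{"type":"array"},"force":{"type":"number"}},"required":["steps"]}

```bash
mkdir -p pics; cat > h.py <<'E'
from station import r
import numpy as np, cv2
def world(c,mask):
    v,u=np.nonzero(mask&(c["depth"]>0)); d=c["depth"][v,u]
    P=np.stack([(u-c["cx"])/c["fx"]*d,(v-c["cy"])/c["fy"]*d,d],1)
    R=cv2.Rodrigues(np.array(c["rvec"],float))[0]
    return (P-np.array(c["tvec"]).ravel())@R
E
python3 - <<'E'
from h import *
ims=[]
for cam in ["top","scene"]:
    c=r.capture(cam); cv2.imwrite(f"pics/{cam}0.png",c["image"][...,::-1])
    for n in ["pan","cap_a","shot_glass","garlic","salt_shaker","mug","tin","lime"]:
        for o in r.outline_of(n,cam)[:4]:
            p=world(c,o["pixels"])
            if len(p): print(cam,n,round(o["score"],2),np.round(o["pixel"]),"med",np.median(p,0).round(),"lo",np.percentile(p,2,0).round(),"hi",np.percentile(p,98,0).round())
E
```

```text
top pan 0.81 [204. 198.] med [580. 189.   2.] lo [471.  97.  -5.] hi [686. 278.  34.]
top pan 0.66 [264. 197.] med [586.  -6.  14.] lo [570. -23.   7.] hi [603.  12.  20.]
top pan 0.59 [336. 160.] med [ 696. -244.   66.] lo [ 674. -273.   11.] hi [ 725. -221.   73.]
top cap_a 0.59 [269. 172.] med [672. -19.  14.] lo [655. -37.   8.] hi [689.  -2.  20.]
top cap_a 0.49 [269. 209.] med [541. -23.  14.] lo [524. -40.  -1.] hi [562.  -6.  21.]
top cap_a 0.42 [265. 196.] med [586.  -6.  14.] lo [570. -23.   7.] hi [604.  12.  20.]
top shot_glass 0.55 [316. 190.] med [ 611. -182.   30.] lo [ 581. -198.    9.] hi [ 625. -160.   63.]
top garlic 0.61 [261. 239.] med [434.  -1.  36.] lo [412. -29.  -3.] hi [463.  25.  52.]
top garlic 0.38 [315. 189.] med [ 610. -182.   33.] lo [ 581. -198.   10.] hi [ 625. -155.   64.]
top salt_shaker 0.44 [250. 142.] med [766.  40.  64.] lo [756.  23.  -0.] hi [789.  61.  91.]
top mug 0.74 [110. 227.] med [473. 501.  51.] lo [431. 448.   3.] hi [517. 527. 100.]
top tin 0.71 [334. 161.] med [ 694. -246.   66.] lo [ 674. -274.    3.] hi [ 726. -221.   73.]
top l
[... 218 characters left out ...]
.   4.] lo [461.  99.  -1.] hi [691. 327.  34.]
scene cap_a 0.65 [282. 212.] med [585. -12.  14.] lo [570. -23.   2.] hi [602.  10.  18.]
scene cap_a 0.5 [296. 207.] med [662. -18.  14.] lo [ 208. -404.   -0.] hi [684.  -1. 325.]
scene cap_a 0.46 [273. 223.] med [540. -28.  14.] lo [527. -42.  -0.] hi [561.  -8.  17.]
scene garlic 0.58 [248. 227.] med [427.  -9.  32.] lo [410. -26.  13.] hi [458.  20.  52.]
scene salt_shaker 0.69 [302. 187.] med [767.  32.  41.] lo [756.  20.  -1.] hi [810.  74.  88.]
scene tin 0.61 [352. 224.] med [ 678. -260.   26.] lo [ 218. -533.    7.] hi [ 690. -228.  338.]
scene lime 0.9 [352. 279.] med [ 383. -441.   67.] lo [ 366. -461.   30.] hi [ 444. -408.   82.]
```

View pics/top0.png

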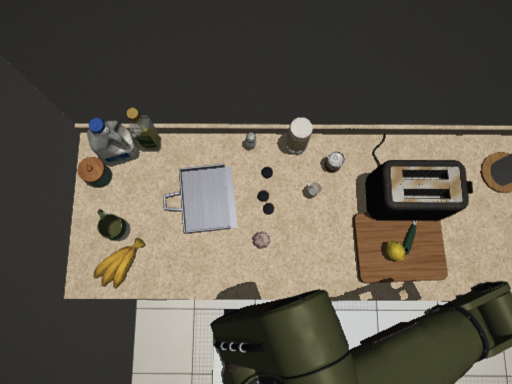

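View pics/scene0.png

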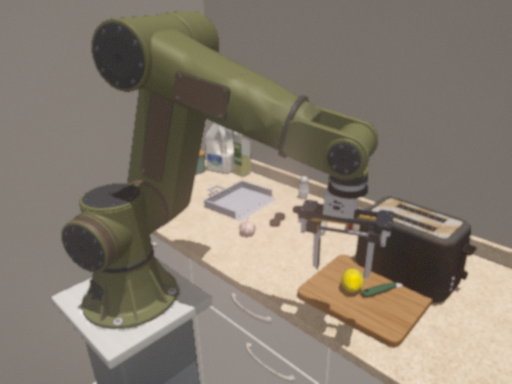

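The top view shows the pan at (207,198) with its mouth facing right, and the caps at (267,172), (263,196) and (268,209). A tall white-topped mill stands at (298,135). Next I need the pan's yaw, the mill's extents and the tool yaw.

```bash
python3 - <<'E'
from h import *
from scipy.spatial.transform import Rotation as Ro
c=r.capture("top"); o=r.outline_of("pan","top")[0]
p=world(c,o["pixels"])
w=p[(p[:,2]>22)&(p[:,2]<42)]
print(len(w),cv2.minAreaRect(w[:,:2].astype(np.float32)))
print(w[:,:2].min(0),w[:,:2].max(0))
q=p[p[:,2]<12]; print(cv2.minAreaRect(q[:,:2].astype(np.float32)))
# mill
m=np.zeros((384,512),bool); m[110:160,284:318]=1
t=world(c,m); t=t[t[:,2]>30]; print("mill",t.min(0).round(),t.max(0).round(),np.percentile(t,[5,50,95],axis=0).round())
s=r.read_state(); R=Ro.from_quat(np.roll(s["eef_rot"],-1)).as_matrix(); print(R.round(3),s["tcp_pos"],s["opening"],s["t"])
b=cv2.resize(c["image"][120:260,160:345],None,fx=4,fy=4,interpolation=cv2.INTER_CUBIC); cv2.imwrite("pics/crop1.png",b[...,::-1])
E
```

```text
347 ((572.7355346679688, 225.70578002929688), (225.8722381591797, 217.508544921875), 6.57390832901001)
[457.22851641 105.15894605] [694.54006914 335.22803251]
((580.3646850585938, 210.73922729492188), (235.49595642089844, 238.43572998046875), 6.412309646606445)
mill [ 736. -194.   32.] [842. -69. 169.] [[ 739. -179.   47.]
 [ 785. -119.  134.]
 [ 839.  -82.  164.]]
[[ 0.906  0.423 -0.   ]
 [ 0.423 -0.906 -0.   ]
 [-0.    -0.    -1.   ]] [ 232.66729593 -498.34399623  205.45274633] 1.003167910578631 1.0
```

View pics/crop1.png

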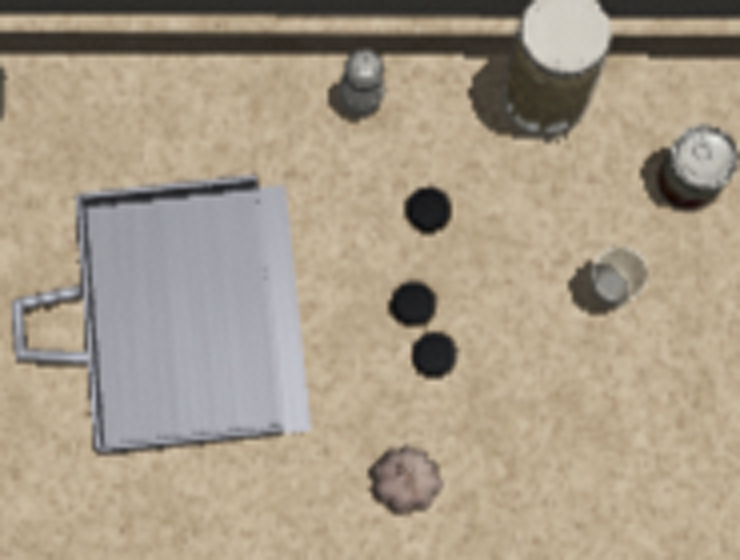

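Request:
{"fn": "play_rows", "kwargs": {"steps": [{"tx": 0.9, "ty": 0.9, "roll": 1, "fingers": -0.5}, {"tx": 0.9, "ty": 0.9, "roll": 1, "fingers": -0.5}, {"tx": 0.9, "ty": 0.9, "roll": 1, "fingers": -0.5}, {"tx": 0.9, "ty": 0.9, "roll": 1, "fingers": -0.5}, {"tx": 0.9, "ty": 0.9, "roll": 1, "fingers": -0.5}, {"tx": 0.9, "ty": 0.9, "roll": 1, "fingers": -0.5}, {"tx": 0.9, "ty": 0.9, "roll": 1, "fingers": -0.5}, {"tx": 0.9, "ty": 0.9, "roll": 1, "fingers": -0.5}, {"tx": 0.9, "ty": 0.9, "roll": 1, "fingers": -0.5}, {"tx": 0.9, "ty": 0.9, "roll": 1, "fingers": -0.5}]}}

```text
$.steps[0]: bad value
```

Request:
{"fn": "play_rows", "kwargs": {"steps": [{"fingers": -0.5, "tx": 0.9, "ty": 0.9, "tz": 0.0, "roll": 1.0}, {"fingers": -0.5, "tx": 0.9, "ty": 0.9, "tz": 0.0, "roll": 1.0}, {"fingers": -0.5, "tx": 0.9, "ty": 0.9, "tz": 0.0, "roll": 1.0}, {"fingers": -0.5, "tx": 0.9, "ty": 0.9, "tz": 0.0, "roll": 1.0}, {"fingers": -0.5, "tx": 0.9, "ty": 0.9, "tz": 0.0, "roll": 1.0}, {"fingers": -0.5, "tx": 0.9, "ty": 0.9, "tz": 0.0, "roll": 1.0}, {"fingers": -0.5, "tx": 0.9, "ty": 0.9, "tz": 0.0, "roll": 1.0}, {"fingers": -0.5, "tx": 0.9, "ty": 0.9, "tz": 0.0, "roll": 1.0}, {"fingers": -0.5, "tx": 0.9, "ty": 0.9, "tz": 0.0, "roll": 1.0}, {"fingers": -0.5, "tx": 0.9, "ty": 0.9, "tz": 0.0, "roll": 1.0}]}}

```text
t: 2.25
tcp_pos: [503.5, -227.4, 205.5]
eef_rot: [0.0, 0.736, 0.677, 0.0]
force: [-0.2, -0.1, 0.4]
opening: 0.251
gripper_force: 0.0
```

Request:
{"fn": "play_rows", "kwargs": {"steps": [{"fingers": -0.5, "tx": 0.85, "ty": 0.8, "tz": 0.0, "roll": 1.0}, {"fingers": -0.5, "tx": 0.85, "ty": 0.8, "tz": 0.0, "roll": 1.0}, {"fingers": -0.5, "tx": 0.85, "ty": 0.8, "tz": 0.0, "roll": 1.0}, {"fingers": -0.5, "tx": 0.85, "ty": 0.8, "tz": 0.0, "roll": 1.0}, {"fingers": -0.5, "tx": 0.85, "ty": 0.8, "tz": 0.0, "roll": 1.0}, {"fingers": -0.5, "tx": 0.85, "ty": 0.85, "tz": 0.0, "roll": 0.0}, {"fingers": -0.5, "tx": 0.8, "ty": 0.85, "tz": -0.5, "roll": 0.0}, {"fingers": -0.5, "tx": 0.0, "ty": 0.0, "tz": -0.5, "roll": 0.0}, {"fingers": -0.5, "tx": 0.0, "ty": 0.0, "tz": 0.0, "roll": 0.0}]}}

```text
t: 3.38
tcp_pos: [678.9, -57.7, 173.9]
eef_rot: [-0.001, 0.537, 0.843, -0.001]
force: [-0.0, 0.2, 0.2]
opening: 0.247
gripper_force: 0.0
```

```bash
python3 - <<'E'
from h import *
from scipy.spatial.transform import Rotation as Ro
s=r.read_state(); R=Ro.from_quat(np.roll(s["eef_rot"],-1)).as_matrix()
c=r.capture("wrist"); T=np.array(c["tool_from_camera"]); cv2.imwrite("pics/w1.png",c["image"][...,::-1])
for o in r.outline_of("cap_a","wrist"):
    v,u=np.nonzero(o["pixels"]&(c["depth"]>0)); d=c["depth"][v,u]
    P=np.stack([(u-c["cx"])/c["fx"]*d,(v-c["cy"])/c["fy"]*d,d,d*0+1],1)@T.T
    W=P[:,:3]@R.T+s["tcp_pos"]; t=W[W[:,2]>9]
    print(round(o["score"],2),o["pixel"],len(W),np.median(W,0).round(1), ((t.min(0)+t.max(0))/2).round(1) if len(t) else 0)
print(s["tcp_pos"],s["joint_pos"],R[:,1])
E
```

```text
0.8 [199.7, 86.2] 1319 [590.9  -2.2  16.3] [590.8  -2.4  14.1]
0.8 [273.1, 133.9] 1203 [673.8 -14.9  16.3] [674.3 -15.7  13.8]
0.75 [152.3, 80.3] 1423 [547.  -19.4  16.3] [545.4 -19.8  14.2]
[678.85925376 -57.67802244 173.9138296 ] [-1.38433384e-01  6.25013104e-01  1.12648673e+00 -1.85187893e-04
  1.39283370e+00 -5.75133322e-01] [ 0.9061351   0.42298158 -0.00239902]
```

View pics/w1.png

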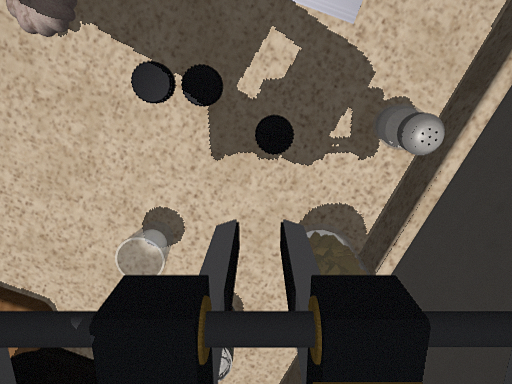

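```bash
python3 - <<'E'
from h import *
from scipy.spatial.transform import Rotation as Ro
s=r.read_state(); R=Ro.from_quat(np.roll(s["eef_rot"],-1)).as_matrix()
c=r.capture("wrist"); T=np.array(c["tool_from_camera"])
m=np.zeros((384,512),bool); m[190:275,308:375]=1
v,u=np.nonzero(m&(c["depth"]>0)); d=c["depth"][v,u]
P=np.stack([(u-c["cx"])/c["fx"]*d,(v-c["cy"])/c["fy"]*d,d,d*0+1],1)@T.T
W=P[:,:3]@R.T+s["tcp_pos"]
t=W[W[:,2]>25]; print("wrist",t[:,:3].min(0),t.max(0)); k=np.argsort(-t[:,1])[:5]; print(t[k].round())
c=r.capture("top"); m=np.zeros((384,512),bool); m[110:160,284:318]=1
t=world(c,m)
for a,b in ((20,60),(60,110),(110,150),(150,180)):
    q=t[(t[:,2]>a)&(t[:,2]<b)]; print(a,b,len(q),np.percentile(q,[3,97],axis=0).round().tolist())
E
```

```text
wrist [691.49383349 -98.13605324  25.02853941] [822.17831768 -38.93929909 237.85096118]
[[695. -39. 233.]
 [696. -39. 235.]
 [695. -39. 227.]
 [695. -39. 211.]
 [695. -39. 223.]]
20 60 17 [[816.0, -196.0, 21.0], [839.0, -188.0, 55.0]]
60 110 6 [[836.0, -190.0, 65.0], [839.0, -184.0, 101.0]]
110 150 4 [[838.0, -182.0, 114.0], [838.0, -178.0, 144.0]]
150 180 2 [[835.0, -176.0, 153.0], [838.0, -174.0, 165.0]]
```

Request:
{"fn": "play_rows", "kwargs": {"steps": [{"fingers": -0.5, "tx": 0.1, "ty": 0.13, "tz": -1.0, "roll": 0.0}, {"fingers": -0.5, "tx": 0.0, "ty": 0.0, "tz": -1.0, "roll": 0.0}, {"fingers": -0.5, "tx": 0.0, "ty": 0.0, "tz": -1.0, "roll": 0.0}, {"fingers": -0.5, "tx": 0.0, "ty": 0.0, "tz": -1.0, "roll": 0.0}, {"fingers": -0.5, "tx": 0.0, "ty": 0.0, "tz": -1.0, "roll": 0.0}, {"fingers": -0.5, "tx": 0.0, "ty": 0.0, "tz": -0.5, "roll": 0.0}, {"fingers": -0.5, "tx": 0.0, "ty": 0.0, "tz": 0.0, "roll": 0.0}]}}

```text
t: 4.45
tcp_pos: [682.5, -53.7, 10.3]
eef_rot: [-0.0, 0.537, 0.843, -0.0]
force: [0.2, -0.4, -0.3]
opening: 0.252
gripper_force: 0.0
```

Request:
{"fn": "play_rows", "kwargs": {"steps": [{"fingers": -0.5, "tx": -0.07, "ty": 0.3, "tz": 0.0, "roll": 0.0}, {"fingers": -0.5, "tx": -0.14, "ty": 0.5, "tz": 0.0, "roll": 0.0}, {"fingers": -0.5, "tx": -0.14, "ty": 0.55, "tz": 0.0, "roll": -0.3}, {"fingers": -0.5, "tx": -0.14, "ty": 0.6, "tz": 0.0, "roll": -0.5}, {"fingers": -0.5, "tx": -0.14, "ty": 0.6, "tz": 0.0, "roll": -0.5}, {"fingers": -0.5, "tx": -0.14, "ty": 0.6, "tz": 0.0, "roll": -0.5}, {"fingers": -0.5, "tx": -0.14, "ty": 0.6, "tz": 0.0, "roll": -0.2}]}}

```text
t: 5.32
tcp_pos: [655.2, 60.7, 11.4]
eef_rot: [0.0, 0.622, 0.783, 0.0]
force: [-1.1, -0.9, -0.2]
opening: 0.25
gripper_force: 0.1
```

```bash
cat >> h.py <<'E'
from scipy.spatial.transform import Rotation as Ro
O=np.array([580,180.]); D=np.array([-.113,.994]); E_=np.array([-.994,-.113])
def wcaps(name=None):
    s=r.read_state(); R=Ro.from_quat(np.roll(s["eef_rot"],-1)).as_matrix()
    c=r.capture("wrist"); T=np.array(c["tool_from_camera"])
    if name: cv2.imwrite(name,c["image"][...,::-1])
    for o in r.outline_of("cap_a","wrist"):
        v,u=np.nonzero(o["pixels"]&(c["depth"]>0)); d=c["depth"][v,u]
        P=np.stack([(u-c["cx"])/c["fx"]*d,(v-c["cy"])/c["fy"]*d,d,d*0+1],1)@T.T
        W=P[:,:3]@R.T+s["tcp_pos"]; t=W[W[:,2]>9]
        if len(t):
            m=(t.min(0)+t.max(0))/2; q=m[:2]-O
            print(round(o["score"],2),np.round(o["pixel"]),len(t),m.round(),"pan",round(q@D),round(q@E_),"tool",(R.T@(m-s["tcp_pos"])).round())
    print(s["t"],s["tcp_pos"].round(1) if hasattr(s["tcp_pos"],"round") else s["tcp_pos"],R[:,1].round(2))
def tcaps(cam):
    c=r.capture(cam)
    for o in r.outline_of("cap_a",cam):
        p=world(c,o["pixels"]); m=np.median(p,0); q=m[:2]-O
        print(cam,round(o["score"],2),np.round(o["pixel"]),len(p),m.round(),"pan",round(q@D),round(q@E_))
E
python3 -c "
from h import *
wcaps('pics/w2.png')"
```

```text
0.9 [ 63. 298.] 1124 [564.  20.  65.] pan -157 34 tool [-19. -98. -54.]
0.82 [118. 282.] 131 [592.  42.  67.] pan -138 4 tool [ -4. -66. -55.]
0.81 [258. 196.] 3818 [649.  84.  14.] pan -103 -58 tool [24. -1. -3.]
5.325 [655.2  60.7  11.4] [0.97 0.22 0.  ]
```

View pics/w2.png

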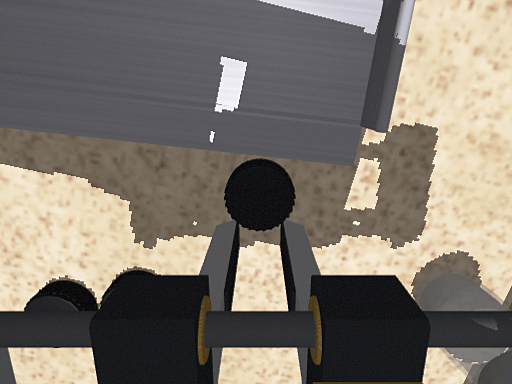

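Request:
{"fn": "play_rows", "kwargs": {"steps": [{"fingers": -0.5, "tx": -0.13, "ty": 0.5, "tz": -0.05, "roll": 0.0}, {"fingers": -0.5, "tx": -0.13, "ty": 0.5, "tz": 0.0, "roll": 0.0}, {"fingers": -0.5, "tx": -0.13, "ty": 0.5, "tz": 0.0, "roll": 0.0}, {"fingers": -0.5, "tx": -0.13, "ty": 0.5, "tz": 0.0, "roll": 0.0}, {"fingers": -0.5, "tx": -0.13, "ty": 0.5, "tz": 0.0, "roll": 0.0}, {"fingers": -0.5, "tx": -0.13, "ty": 0.4, "tz": 0.0, "roll": 0.0}, {"fingers": -0.5, "tx": 0.0, "ty": 0.1, "tz": 0.0, "roll": 0.0}]}}

```text
t: 6.3
tcp_pos: [631.7, 149.9, 8.9]
eef_rot: [-0.0, 0.622, 0.783, -0.0]
force: [0.2, -0.4, -0.0]
opening: 0.25
gripper_force: 0.0
```

```bash
python3 -c "
from h import *
wcaps()"
```

```text
0.6 [257. 194.] 4110 [625. 173.  15.] pan -13 -44 tool [23. -1. -6.]
6.3 [631.7 149.9   8.9] [ 0.97  0.23 -0.  ]
```

Request:
{"fn": "play_rows", "kwargs": {"steps": [{"fingers": -0.5, "tx": 0.07, "ty": -0.6, "tz": 0.0, "roll": 0.0}, {"fingers": -0.5, "tx": 0.0, "ty": -0.5, "tz": 1.0, "roll": 0.0}, {"fingers": -0.6, "tx": -0.4, "ty": -0.9, "tz": 1.0, "roll": -1.0}, {"fingers": -0.6, "tx": -0.4, "ty": -0.9, "tz": 0.0, "roll": 0.0}, {"fingers": -0.6, "tx": -0.4, "ty": -0.9, "tz": 0.0, "roll": 0.0}, {"fingers": -0.6, "tx": -0.4, "ty": -0.9, "tz": 0.0, "roll": 0.0}, {"fingers": -0.6, "tx": -0.4, "ty": -0.9, "tz": 0.0, "roll": 0.0}, {"fingers": -0.6, "tx": -0.4, "ty": -0.9, "tz": 0.0, "roll": 0.0}, {"fingers": -0.6, "tx": -0.4, "ty": -0.45, "tz": 0.0, "roll": 0.0}, {"fingers": -0.6, "tx": 0.0, "ty": 0.0, "tz": 0.0, "roll": 0.0}]}}

```text
t: 7.65
tcp_pos: [549.6, -60.5, 69.1]
eef_rot: [-0.0, 0.663, 0.748, -0.0]
force: [0.4, -0.2, 0.3]
opening: 0.198
gripper_force: 0.0
```

```bash
python3 -c "
from h import *
wcaps()"
```

```text
0.91 [328. 133.] 2471 [590.  -3.  14.] pan -183 11 tool [52. 47. 55.]
0.74 [260. 147.] 2344 [545. -21.  14.] pan -195 57 tool [40.  0. 55.]
7.65 [549.6 -60.5  69.1] [ 0.99  0.12 -0.  ]
```

Request:
{"fn": "play_rows", "kwargs": {"steps": [{"fingers": -0.6, "tx": 0.0, "ty": 0.0, "tz": -1.0, "roll": 0.0}, {"fingers": -0.6, "tx": 0.0, "ty": 0.0, "tz": -1.0, "roll": 0.0}, {"fingers": -0.6, "tx": 0.0, "ty": 0.0, "tz": 0.0, "roll": 0.0}, {"fingers": -0.6, "tx": -0.04, "ty": 0.3, "tz": 0.0, "roll": 0.0}, {"fingers": -0.6, "tx": -0.07, "ty": 0.5, "tz": 0.0, "roll": 0.0}, {"fingers": -0.6, "tx": -0.07, "ty": 0.55, "tz": 0.0, "roll": 0.0}, {"fingers": -0.6, "tx": -0.07, "ty": 0.55, "tz": 0.0, "roll": 0.0}, {"fingers": -0.6, "tx": -0.07, "ty": 0.55, "tz": 0.0, "roll": 0.0}, {"fingers": -0.6, "tx": -0.07, "ty": 0.55, "tz": 0.0, "roll": 0.0}, {"fingers": -0.6, "tx": -0.07, "ty": 0.55, "tz": 0.0, "roll": 0.0}]}}

```text
t: 9.0
tcp_pos: [536.1, 48.2, 9.0]
eef_rot: [0.0, 0.662, 0.749, -0.0]
force: [0.1, -0.6, 0.6]
opening: 0.201
gripper_force: 0.2
```

```bash
python3 -c "
from h import *
wcaps()"
```

```text
0.81 [471.  28.] 4269 [623. 167.  15.] pan -18 -41 tool [107. 101.  -7.]
0.6 [260. 191.] 3928 [532.  73.  14.] pan -101 60 tool [25. -1. -5.]
9.0 [536.1  48.2   9. ] [ 0.99  0.12 -0.  ]
```

Cap C is cradled and on track. I'll push it another 92 mm or so.

Request:
{"fn": "play_rows", "kwargs": {"steps": [{"fingers": -0.6, "tx": -0.07, "ty": 0.5, "tz": 0.0, "roll": 0.0}, {"fingers": -0.6, "tx": -0.07, "ty": 0.5, "tz": 0.0, "roll": 0.0}, {"fingers": -0.6, "tx": -0.07, "ty": 0.5, "tz": 0.0, "roll": 0.0}, {"fingers": -0.6, "tx": -0.07, "ty": 0.5, "tz": 0.0, "roll": 0.0}, {"fingers": -0.6, "tx": -0.07, "ty": 0.5, "tz": 0.0, "roll": 0.0}, {"fingers": -0.6, "tx": -0.07, "ty": 0.4, "tz": 0.0, "roll": 0.0}, {"fingers": -0.6, "tx": 0.0, "ty": 0.1, "tz": 0.0, "roll": 0.0}]}}

```text
t: 9.98
tcp_pos: [523.5, 137.8, 8.9]
eef_rot: [-0.0, 0.662, 0.749, -0.0]
force: [0.3, -0.2, -0.8]
opening: 0.197
gripper_force: 0.1
```

```bash
python3 -c "
from h import *
wcaps()"
```

```text
0.9 [452. 196.] 4507 [625. 173.  15.] pan -12 -44 tool [ 22. 105.  -6.]
0.59 [260. 194.] 4088 [519. 163.  15.] pan -10 62 tool [25. -1. -6.]
9.975 [523.5 137.8   8.9] [ 0.99  0.12 -0.  ]
```

Request:
{"fn": "play_rows", "kwargs": {"steps": [{"fingers": -0.6, "tx": 0.07, "ty": -0.6, "tz": 0.0, "roll": 0.0}, {"fingers": -0.6, "tx": 0.0, "ty": -0.5, "tz": 1.0, "roll": 0.0}, {"fingers": -0.6, "tx": 0.38, "ty": -0.82, "tz": 1.0, "roll": 0.0}, {"fingers": -0.6, "tx": 0.38, "ty": -0.82, "tz": 0.0, "roll": 0.0}, {"fingers": -0.6, "tx": 0.38, "ty": -0.82, "tz": 0.0, "roll": 0.0}, {"fingers": -0.6, "tx": 0.38, "ty": -0.82, "tz": 0.0, "roll": 0.0}, {"fingers": -0.6, "tx": 0.38, "ty": -0.82, "tz": 0.0, "roll": 0.0}, {"fingers": -0.6, "tx": 0.38, "ty": -0.82, "tz": 0.0, "roll": 0.0}, {"fingers": -0.6, "tx": 0.0, "ty": 0.0, "tz": 0.0, "roll": 0.0}]}}

```text
t: 11.2
tcp_pos: [594.2, -46.3, 68.7]
eef_rot: [0.0, 0.664, 0.748, -0.0]
force: [0.3, -0.1, 0.0]
opening: 0.199
gripper_force: 0.0
```

```bash
python3 -c "
from h import *
wcaps()"
```

```text
0.93 [262. 146.] 2391 [590.  -3.  14.] pan -183 11 tool [44.  1. 55.]
11.2 [594.2 -46.3  68.7] [ 0.99  0.12 -0.  ]
```

Request:
{"fn": "play_rows", "kwargs": {"steps": [{"fingers": -0.6, "tx": 0.0, "ty": 0.0, "tz": -1.0, "roll": 0.0}, {"fingers": -0.6, "tx": 0.0, "ty": 0.0, "tz": -1.0, "roll": 0.0}, {"fingers": -0.6, "tx": 0.0, "ty": 0.0, "tz": 0.0, "roll": 0.0}, {"fingers": -0.6, "tx": -0.03, "ty": 0.3, "tz": 0.0, "roll": 0.0}, {"fingers": -0.6, "tx": -0.05, "ty": 0.5, "tz": 0.0, "roll": 0.0}, {"fingers": -0.6, "tx": -0.05, "ty": 0.55, "tz": 0.0, "roll": 0.0}, {"fingers": -0.6, "tx": -0.05, "ty": 0.55, "tz": 0.0, "roll": 0.0}, {"fingers": -0.6, "tx": -0.05, "ty": 0.55, "tz": 0.0, "roll": 0.0}, {"fingers": -0.6, "tx": -0.05, "ty": 0.5, "tz": 0.0, "roll": 0.0}, {"fingers": -0.6, "tx": -0.05, "ty": 0.5, "tz": 0.0, "roll": 0.0}]}}

```text
t: 12.55
tcp_pos: [584.2, 61.0, 8.9]
eef_rot: [0.0, 0.662, 0.749, -0.0]
force: [0.0, -0.5, 0.4]
opening: 0.203
gripper_force: 0.2
```

```bash
python3 -c "
from h import *
wcaps()"
```

```text
0.78 [156.  29.] 5094 [520. 160.  15.] pan -13 62 tool [107. -52.  -7.]
0.6 [258. 192.] 3909 [580.  87.  14.] pan -93 10 tool [26. -1. -5.]
12.55 [584.2  61.    8.9] [0.99 0.12 0.  ]
```

Request:
{"fn": "play_rows", "kwargs": {"steps": [{"fingers": -0.6, "tx": -0.05, "ty": 0.5, "tz": 0.0, "roll": 0.0}, {"fingers": -0.6, "tx": -0.05, "ty": 0.5, "tz": 0.0, "roll": 0.0}, {"fingers": -0.6, "tx": -0.05, "ty": 0.5, "tz": 0.0, "roll": 0.0}, {"fingers": -0.6, "tx": -0.05, "ty": 0.4, "tz": 0.0, "roll": 0.0}, {"fingers": -0.6, "tx": 0.0, "ty": 0.1, "tz": 0.0, "roll": 0.0}, {"fingers": -0.6, "tx": 0.06, "ty": -0.6, "tz": 0.0, "roll": 0.0}, {"fingers": -0.6, "tx": 0.0, "ty": -0.5, "tz": 1.0, "roll": 0.0}, {"fingers": -0.6, "tx": 0.0, "ty": -0.5, "tz": 1.0, "roll": 0.0}, {"fingers": -0.6, "tx": 0.0, "ty": -0.5, "tz": 1.0, "roll": 0.0}, {"fingers": -0.6, "tx": 0.0, "ty": 0.0, "tz": 1.0, "roll": 0.0}]}}

```text
t: 13.9
tcp_pos: [580.1, 54.3, 130.0]
eef_rot: [0.0, 0.663, 0.748, -0.0]
force: [0.3, -0.5, -0.7]
opening: 0.197
gripper_force: 0.0
```

```bash
python3 -c "
from h import *
wcaps('pics/w3.png')
c=r.capture('scene')
for n in ['garlic','salt_shaker','tin','lime']:
    o=r.outline_of(n,'scene')
    if o: print(n,np.round(o[0]['pixel']),np.median(world(c,o[0]['pixels']),0).round())"
```

```text
0.67 [265.  79.] 1714 [573. 146.  16.] pan -33 10 tool [ 92.   5. 114.]
0.62 [334.  48.] 1957 [626. 172.  16.] pan -13 -44 tool [112.  59. 114.]
0.61 [203.  46.] 1918 [520. 163.  15.] pan -10 62 tool [115. -47. 114.]
13.9 [580.1  54.3 130. ] [ 0.99  0.12 -0.  ]
garlic [248. 226.] [426. -10.  32.]
salt_shaker [304. 187.] [767.  32.  44.]
tin [355. 222.] [ 681. -252.   50.]
lime [350. 280.] [ 383. -441.   67.]
```

View pics/w3.png

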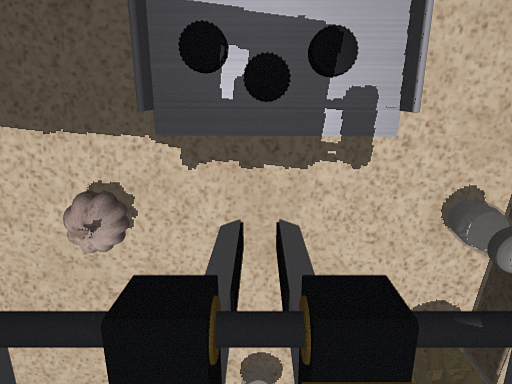

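The wrist view shows all three caps flat on the pan floor, at (203,46), (267,77) and (333,50), well behind the lip near row 108. The bystanders I re-measured haven't moved.

```bash
python3 -c "
from station import r
print(r.hand_in())"
```

```text
the job is handed in; nothing more can be done
None
```

I swept all three caps into the pan and handed the job in at about 14 s; they lie flat on its floor, at least 35 mm inside the −0.068 m limit, and no bystander was touched as far as I could see (I didn't re-measure the mug or shot glass).

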